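Set out the stirring station on the spill tray

ROBOT

A 7-joint arm with a two-finger parallel gripper is mounted at the origin on the work surface. World frame = base frame: x ahead of the robot, y to its left, z up, the work surface at z = 0. Lengths are in m, angles in rad, forces in N, time in s.
With the tool pointing down it reaches from about 0.425 to 0.925 m from the base axis. Payload 6.8 kg.
Tool frame: the origin (TCP) lies on the centre line of the jaws, within the pads' length; the fingertips stand 19 mm ahead of it and the grasp point (between the pads) is the TCP (r.tip_extent is the y of the fingertips in the tool frame, in m); y points along the fingers, z is the direction in which the jaws open and shut, and the axes are right-handed (so a half turn about y gives the same grasp; the last joint's range is limited). The gripper opens to 85 mm and grips with 20 to 120 N. Pads are 22 mm wide; open, the fingers measure 114 mm over their backs; the gripper's body (76 mm by 85 mm) begins 54 mm behind the grasp point. The pads swing forward as they close: fully open they stand 13 mm farther back than shut.
Start: joints at [1.093, 0.477, 0.022, 1.555, -0.011, 1.109, -0.083], TCP at [0.244, -0.629, 0.25] pointing down, gripper open.
Joint ranges: [-2.96, 2.96], [-0.34, 2.1], [-1.41, 1.46], [0.24, 2.44], [-1.37, 4.51], [0.17, 1.92], [-2.96, 2.96]. Speed limits (rad/s): [2.39, 2.39, 3.14, 3.14, 3.14, 3.14, 3.14].

INTERFACE

Orientations are given as a rotation vector (axis times angle).
In Python, from bench import r gives the robot as it stands. The module is installed in compiled form; this text tells all that it offers.
- The arm moves only by the tool jog_arm, never from a script. Its argument "motion" is a list of rows, each a list of 3 entries, a list of its own where there are three numbers: the opening, from 0 (shut) to 1 (fully open), then the shift along the tool's x, y, z in m, then the turn, a rotation vector about the tool's x, y, z in degrees. A call has 1 to 10 rows; each row shifts and turns the commanded pose from where the row before left it, along the tool's axes as they then stand; what a row does not reach is not made up. A row lasts 1/12 s, in which the tool goes at most 41.7 mm and 7.16 degrees, less where a joint would pass 70% of its speed; a pose out of reach is approached as far as the arm can. A call with a gripper value outside its range is refused whole. The fingers move at their own pace and stop on an object; "force" is the grip in N (left out, the last holds). Time passes only in rows, so rows that do not move let the fingers close. It gives the time, the measured TCP pose, the force and the opening at its end, in the units of the state.
- r.get_obs(): the state, without advancing time (a new reading comes with each control period).
- r.grab_frame(name): name is "scene" or "top" or "wrist"; returns a dict with "image" (480x640x3 uint8, red, green, blue), "range_z" (480x640 float32, m along the optical axis (not along the pixel's ray), 0 where there is no reading), "fx", "fy", "cx", "cy" (pixels), "k1" (the pictures are not rectified: a ray, as slopes to the right and down, at radius r is drawn at 1 + k1 r^2 times it, then the intrinsics apply), "xyz" and "orientation" of the camera in the world. Camera axes: x right, y down, z forward; pixel columns grow to the right and rows downward; lengths in m; the calibration is good to about 2 mm. A picture is of the moment at which its call begins.
- r.hand_in(): hands the job in, once; it reports no verdict.
The state is a dict: "clock": time; "joints": joint angles; "qvel": joint speeds; "tau": joint torques, N m; "tcp_pos": TCP position; "orientation": TCP orientation; "contact_force": force on the tool from outside, world axes, zero at the start; "moment": the same for the moment, N m; "grip_width": finger opening in m.
Only numpy, scipy, OpenCV 4.12 (cv2) and the standard library are available. Lean on these libraries where they do the work, as an engineer would, in place of code of your own. Each camera call takes 0.05 s, during which the arm holds its last target.

TASK

Set out the stirring station on the grey spill tray: stand the steel beaker in the middle of the stirrer's round plate, and once it stands there put the orange cover centred on top of it so that its mouth is closed. Stand the brown bottle with the black cap on the tray exactly midway between the stirrer and the red tube rack, in line with them, and the clear bottle with the white cap on the tray directly in front of the middle of the red rack, on the robot's side, with a clear gap of 2 cm to it. All must stand upright and be let go; leave the green-capped bottle and the small carton where they are.

Things in the scene. Friction and masses are not known exactly. Their poses are not given: they have to be found in the camera images.
- tray: Fixed grey spill tray lying on the bench: 200 mm deep (x) by 380 mm wide (y), floor 4 mm thick, rim 5 mm thick and 10 mm high. Origin: bench level, exactly midway between the stirrer's and the rack's centres (not the middle of the tray: the tray reaches 125 mm in front of it and 75 mm behind, 190 mm to each side). Own x points away from the robot, y to the left, z up; it may be turned by up to about 9 degrees.
- stirrer: Fixed magnetic stirrer standing in the tray: white square housing 100 x 100 x 38 mm, with a black control panel and a grey knob on the front (-x), and a white round plate of diameter 88 mm on top, whose flat upper face is 45 mm above the origin. Origin: centre of the underside, on the tray floor (4 mm above the bench), 125 mm to the left or right of the tray's origin (which side varies); axes parallel to the tray's.
- rack: Fixed red tube rack standing in the tray, holding a row of three white tubes with blue caps 33 mm wide: 60 mm deep (x), 110 mm wide (y), rack 50 mm high, cap tops 80 mm above the origin. Origin: centre of the underside, on the tray floor (4 mm above the bench), 125 mm from the tray's origin on the side opposite the stirrer; axes parallel to the tray's, front is -x.
- beaker: Loose steel beaker, a straight open cylinder of outer diameter 60 mm, height 75 mm, wall 3 mm, about 130 g, mouth up. Origin: centre of the underside; z up along its axis.
- cover: Loose orange flat round cover, diameter 76 mm, 6 mm thick, underside flat, with an upright black grip knob of diameter 18 mm and height 30 mm at its centre (top 36 mm above the underside), about 50 g. Origin: centre of the underside; z up.
- amber_bottle: Loose brown (amber) bottle with a black cap and a pale label. Round bottle, diameter 50 mm from the base to 62 mm up, sloping shoulder to 74 mm, cap of diameter 30 mm from 78 to 104 mm (the top). About 140 g. Stands upright at the start; the tips of the fingers can close on the cap from above. Origin: centre of the underside; z up along its axis.
- white_bottle: Loose clear bottle with a white cap and a yellow label band. Round bottle, diameter 50 mm from the base to 62 mm up, sloping shoulder to 74 mm, cap of diameter 30 mm from 78 to 104 mm (the top). About 140 g. Stands upright at the start; the tips of the fingers can close on the cap from above. Origin: centre of the underside; z up along its axis.
- green_bottle: Bystander, to be left alone: loose clear bottle with a green cap and a yellow label band, otherwise the same shape: diameter 50 mm, 104 mm high. Origin: centre of the underside.
- carton: Bystander, to be left alone: loose small brown cardboard carton with a pale band, 55 x 55 x 45 mm. Origin: centre of the underside.

How it is judged:
On the way, in this order (a step that is already met when the one before it is completed fails the run):
1. the beaker stands in the middle of the stirrer's plate, let go (horizontal distance between beaker and stirrer below 0.012 m and z of beaker in the frame of stirrer between 0.04 and 0.05 m and linear speed of beaker below 0.02 m/s and angle between beaker's own z axis and vertical below 0.06 rad and contact force between the fingers and beaker below 0.3 N), for 0.2 s.
2. then the cover lies on the beaker, let go (horizontal distance between beaker and stirrer below 0.012 m and z of beaker in the frame of stirrer between 0.04 and 0.05 m and linear speed of each of beaker, cover below 0.02 m/s and angle between each of beaker, cover's own z axis and vertical below 0.06 rad and horizontal distance between cover and beaker below 0.008 m and z of cover in the frame of beaker between 0.07 and 0.08 m and contact force between the fingers and cover below 0.3 N), for 0.2 s.
At the end, for the whole second after the job is handed in: Upright, at rest and let go: beaker within 12 mm of the plate's centre; cover flat on its rim, centred within 8 mm; brown bottle on the tray within 15 mm, along and across, of the midpoint; white-capped bottle 7 to 33 mm in front of the rack, within 15 mm of its middle (horizontal distance between beaker and stirrer below 0.012 m and z of beaker in the frame of stirrer between 0.04 and 0.05 m and linear speed of each of beaker, cover, amber_bottle, white_bottle below 0.02 m/s and angle between each of beaker, cover, amber_bottle, white_bottle's own z axis and vertical below 0.06 rad and horizontal distance between cover and beaker below 0.008 m and z of cover in the frame of beaker between 0.07 and 0.08 m and x of amber_bottle in the frame of tray between -0.015 and 0.015 m and y of amber_bottle in the frame of tray between -0.015 and 0.015 m and z of amber_bottle in the frame of tray between -0.001 and 0.009 m and x of white_bottle in the frame of rack between -0.088 and -0.062 m and y of white_bottle in the frame of rack between -0.015 and 0.015 m and z of white_bottle in the frame of rack between -0.005 and 0.005 m); the robot touches nothing.
It fails at once if the green-capped bottle is moved by more than 20 mm or tipped over (distance of green_bottle from where it was at the start of the episode above 0.02 m or angle between green_bottle's own z axis and vertical above 0.3 rad).
It fails at once if the carton is moved by more than 20 mm (distance of carton from where it was at the start of the episode above 0.02 m).
It also fails if it takes over 106 s, if anything falls off the work surface, if the arm or the gripper's body presses on something with over 40 N, if the wrist force passes 120 N, or if a joint passes its speed limit or range.

## Working session

There is one attempt and no reset: what is moved stays moved. The work goes in short steps, Python scripts to look and compute and a tool call to move; the robot and the scene stay as the last step left them, time stands still between calls to the robot, and variables do not carry over. Pictures are saved under pics/ and viewed, and the job is handed in when it is done.

Besides the shell and the picture viewer there is one more tool, called after "Call:" by a JSON object that holds its "op" and its "data". jog_arm: Moves the arm, as the interface text tells. Its arguments: {"type":"object","properties":{"motion":{"type":"array","items":{"type":"array"}},"force":{"type":"number"}},"required":["motion"]}

```bash
mkdir -p pics; python3 - <<'E'
from bench import r
import cv2,numpy as np
print(r.get_obs(), r.tip_extent)
for n in ["scene","top","wrist"]:
    f=r.grab_frame(n)
    cv2.imwrite(f"pics/{n}0.png",f["image"][:,:,::-1])
    np.savez(f"{n}0.npz",**f)
    print(n,{k:v for k,v in f.items() if k not in("image","range_z")})
E
```

```text
{'clock': 0.0, 'joints': array([ 1.0929095 ,  0.47779518,  0.02237472,  1.55646988, -0.01147986,
        1.10927584, -0.08309127]), 'qvel': array([-0.00152216, -0.00014038,  0.00065889,  0.00017049, -0.00224858,
        0.00282259,  0.00125097]), 'tau': array([-1.32132760e-05, -5.96452975e+01,  1.60813518e+00, -2.81196767e+01,
        1.25167030e-02,  9.43826220e-03,  4.36247979e-05]), 'tcp_pos': array([ 0.24371731, -0.62886639,  0.24932188]), 'orientation': array([-0.37826337,  2.02148872, -2.01789339]), 'contact_force': array([ 0.28523139,  0.68132629, -0.11772124]), 'moment': array([-0.01199793,  0.05824537,  0.00441669]), 'grip_width': 0.08532853738469111} 0.019
scene {'fx': 575.950177608818, 'fy': 575.950177608818, 'cx': 319.23113326501164, 'cy': 235.54196511921995, 'k1': -0.14633947232278605, 'xyz': array([1.18204107, 0.37248752, 0.8048127 ]), 'orientation': array([-1.27977625, -2.26042025,  0.90790559])}
top {'fx': 597.3070324980754, 'fy': 597.3070324980754, 'cx': 322.9923382133938, 'cy': 237.82463031748605, 'k1': -0.19316533401694214, 'xyz': array([4.39055095e-01, 1.28636646e-03, 1.40831329e+00]), 'orientation': array([-2.14362602,  2.18446766, -0.09689167])}
wrist {'fx': 341.7045493072284, 'fy': 341.7045493072284, 'cx': 323.7467639777867, 'cy': 240.06439322110694, 'k1': -0.0011828977607846792, 'xyz': array([ 0.30939628, -0.60325992,  0.37267442]), 'orientation': array([ 2.39473383, -1.64081883, -0.23081421])}
```

View pics/scene0.png

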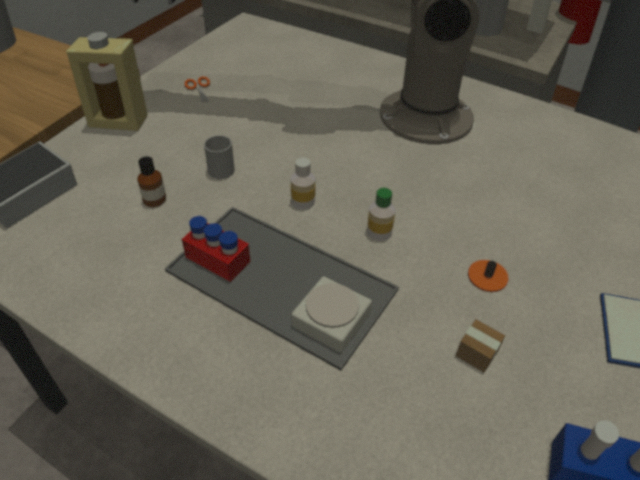

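View pics/top0.png

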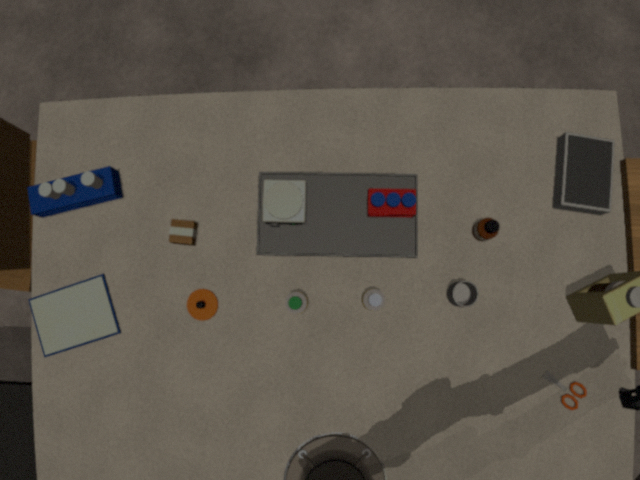

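View pics/wrist0.png

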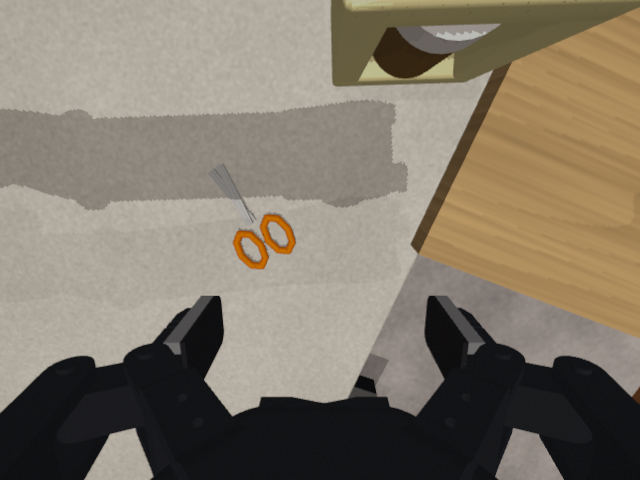

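The top view shows the stirrer at about (285,202) and the rack at (392,202). The beaker is at (462,293), the cover at (202,304), the brown bottle at (487,229), the white cap at (374,299), the green cap at (296,301) and the carton at (182,232).

```bash
cat > h.py <<'E'
import numpy as np,cv2
from scipy.spatial.transform import Rotation as R
def rays(f,uv):
    K=np.array([[f["fx"],0,f["cx"]],[0,f["fy"],f["cy"]],[0,0,1.]],float)
    p=cv2.undistortPoints(np.asarray(uv,float).reshape(-1,1,2),K,np.array([float(f["k1"]),0,0,0])).reshape(-1,2)
    d=np.c_[p,np.ones(len(p))]
    return d@R.from_rotvec(f["orientation"]).as_matrix().T
def plane(f,uv,z):
    d=rays(f,uv); o=np.asarray(f["xyz"]); return o+d*((z-o[2])/d[:,2])[:,None]
def cloud(f,mask):
    v,u=np.nonzero(mask&(f["range_z"]>0)); d=rays(f,np.c_[u,v]); return f["xyz"]+d*f["range_z"][v,u][:,None]
def hsv(f): return cv2.cvtColor(f["image"],cv2.COLOR_RGB2HSV)
def blobs(m,amin=15):
    n,l,s,c=cv2.connectedComponentsWithStats(m.astype(np.uint8)); return [(s[i,4],c[i],l==i) for i in range(1,n) if s[i,4]>=amin]
E
python3 - <<'E'
from h import *
for n in ["top","scene"]:
    f=dict(np.load(n+"0.npz")); H=hsv(f); h,s,v=[H[:,:,i].astype(int) for i in range(3)]
    print(n)
    ms={"orange":(h>4)&(h<16)&(s>190)&(v>120),"red":((h<4)|(h>175))&(s>180)&(v>80),"blue":(h>105)&(h<125)&(s>170)&(v>80),"green":(h>45)&(h<85)&(s>150),"brown":(h<15)&(s>110)&(v<130)}
    for k,m in ms.items():
        for a,c,b in blobs(m,25):
            P=cloud(f,b)
            print(k,a,c.round(1),"med",np.median(P,0).round(3),"z5-95",np.percentile(P[:,2],[5,95]).round(3),"min",P.min(0).round(3),"max",P.max(0).round(3))
f=dict(np.load("top0.npz")); 
for u,v in [(285,202),(392,202),(374,299),(296,301),(462,285),(462,293),(487,229),(202,295),(340,230),(340,270),(100,400)]: 
    m=np.zeros((480,640),bool);m[v,u]=1;print((u,v),f["image"][v,u],cloud(f,m).round(3))
im=f["image"][140:340,160:520]; cv2.imwrite("pics/crop.png",cv2.resize(im[:,:,::-1],(792,440),interpolation=2))
E
```

```text
top
red 601 [389.5 204.7] med [ 0.641 -0.136  0.055] z5-95 [0.032 0.06 ] min [ 0.627 -0.198  0.002] max [ 0.688 -0.088  0.064]
blue 90 [377.8 198.9] med [ 0.658 -0.109  0.086] z5-95 [0.081 0.091] min [ 0.647 -0.121  0.078] max [ 0.67  -0.096  0.092]
blue 93 [393.2 199.2] med [ 0.657 -0.144  0.086] z5-95 [0.083 0.091] min [ 0.646 -0.155  0.081] max [ 0.669 -0.132  0.093]
blue 98 [408.6 199.5] med [ 0.656 -0.179  0.086] z5-95 [0.082 0.09 ] min [ 0.643 -0.192  0.08 ] max [ 0.669 -0.166  0.091]
brown 69 [ 15.5 134.6] med [ 0.968  0.994 -0.317] z5-95 [-0.357 -0.281] min [ 0.935  0.987 -0.383] max [ 0.991  1.004 -0.275]
brown 58 [ 10.9 154.7] med [ 0.895  0.991 -0.292] z5-95 [-0.324 -0.261] min [ 0.857  0.983 -0.331] max [ 0.933  0.997 -0.251]
brown 44 [  3.2 176.8] med [ 0.814  0.987 -0.245] z5-95 [-0.276 -0.229] min [ 0.786  0.981 -0.278] max [ 0.841  0.991 -0.222]
brown 673 [389.4 205.3] med [ 0.639 -0.136  0.054] z5-95 [0.008 0.06 ] min [ 0.627 -0.199 -0.   ] max [ 0.698 -0.087  0.064]
brown 50 [ 20.8 200.6] med [ 0.759  0.984 -0.367] z5-95 [-0.391 -0.321] min [ 0.73   0.98  -0.403] ma
[... 2941 characters left out ...]
5 0.036] min [0.388 0.293 0.003] max [0.439 0.315 0.038]
brown 78 [482.4 285.3] med [0.459 0.304 0.005] z5-95 [0.002 0.008] min [ 0.434  0.269 -0.   ] max [0.466 0.341 0.009]
(285, 202) [116 117 103] [[0.661 0.102 0.05 ]]
(392, 202) [24 46 86] [[ 0.651 -0.141  0.083]]
(374, 299) [113 114 118] [[ 0.435 -0.094  0.104]]
(296, 301) [38 86 47] [[0.434 0.076 0.111]]
(462, 285) [109 107  99] [[ 0.463 -0.31   0.007]]
(462, 293) [110 106  98] [[ 0.444 -0.309  0.008]]
(487, 229) [3 1 1] [[ 0.585 -0.352  0.098]]
(202, 295) [114  63  20] [[0.451 0.304 0.011]]
(340, 230) [73 71 67] [[ 0.599 -0.024  0.007]]
(340, 270) [105  99  86] [[ 0.505 -0.022  0.002]]
(100, 400) [107  99  89] [[ 0.197  0.565 -0.002]]
```

View pics/crop.png

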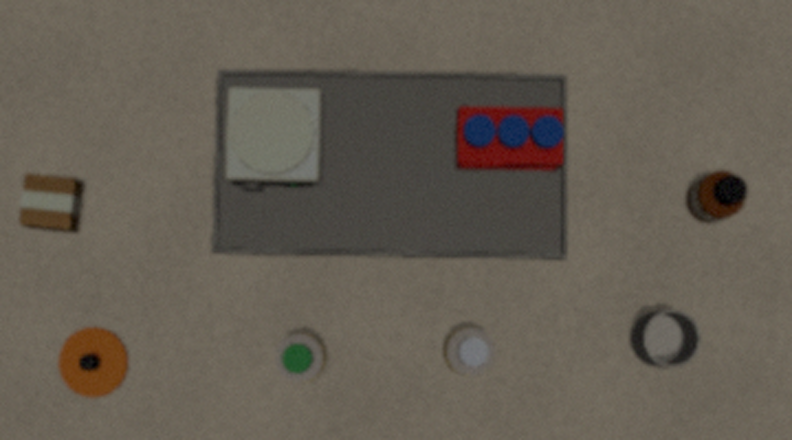

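```bash
cat >> h.py <<'E'
def circ(P,r,c0):
    # centre of a known-radius disc from its filled points: midpoint of extremes over many directions
    a=np.linspace(0,np.pi,36,endpoint=False); D=np.c_[np.cos(a),np.sin(a)]
    q=P[:,:2]@D.T; lo=np.percentile(q,1,axis=0);hi=np.percentile(q,99,axis=0)
    c=np.linalg.lstsq(D,(lo+hi)/2,rcond=None)[0]; return c,(hi-lo).mean()
E
python3 - <<'E'
from h import *
C={}
for n in ["top","scene"]:
    f=dict(np.load(n+"0.npz")); C[n]=cloud(f,np.ones((480,640),bool))
    P=C[n]
    def near(c,rad,z0,z1): return P[(np.hypot(P[:,0]-c[0],P[:,1]-c[1])<rad)&(P[:,2]>z0)&(P[:,2]<z1)]
    print(n)
    for k,c,rad,z0,z1 in [("stir",(.661,.105),.09,.036,.07),("rack",(.657,-.143),.075,.045,.067),("white cap",(.434,-.09),.045,.09,.115),("white body",(.434,-.09),.045,.02,.07),("amber cap",(.587,-.355),.045,.09,.12),("amber body",(.587,-.355),.05,.02,.075),("green cap",(.434,.075),.045,.09,.12),("beaker rim",(.446,-.31),.055,.065,.09),("beaker wall",(.446,-.31),.055,.02,.09),("cover",(.429,.305),.05,.004,.03),("knob",(.429,.305),.05,.027,.05),("carton",(.59,.34),.06,.03,.07)]:
        Q=near(c,rad,z0,z1)
        if len(Q)<5: print(k,len(Q)); continue
        cc,d=circ(Q,0,c); print(k,len(Q),cc.round(4),"d",d.round(4),"z",np.percentile(Q[:,2],[5,50,95]).round(3),"minAreaRect",[np.round(x,4) for x in cv2.minAreaRect((Q[:,:2]*1000).astype(np.float32))])
    Q=P[(P[:,0]>.5)&(P[:,0]<.8)&(abs(P[:,1]+.02)<.25)]
# tray mask in top
f=dict(np.load("top0.npz"));H=hsv(f);g=(H[:,:,2]<85)&(np.indices((480,640))[0]>160)&(np.indices((480,640))[0]<265)&(np.indices((480,640))[1]>245)&(np.indices((480,640))[1]<425)
for a,c,b in blobs(g,3000):
    ct,_=cv2.findContours(b.astype(np.uint8),0,1); h=cv2.convexHull(max(ct,key=len)).reshape(-1,2)
    W=plane(f,h,0.012); print(a,cv2.minAreaRect((W[:,:2]*1000).astype(np.float32)))
E
```

```text
top
stir 1834 [0.6665 0.1045] d 0.1107 z [0.039 0.048 0.054] minAreaRect [array([664.0354, 103.7503]), array([100.7926, 108.2097]), np.float64(89.6988)]
rack 699 [ 0.6587 -0.143 ] d 0.0985 z [0.051 0.056 0.06 ] minAreaRect [array([ 658.7051, -143.3793]), array([109.0955,  59.1641]), np.float64(88.1282)]
white cap 151 [ 0.4343 -0.0944] d 0.0277 z [0.101 0.105 0.109] minAreaRect [array([434.3631, -94.2146]), array([28.5399, 28.1486]), np.float64(61.0923)]
white body 185 [ 0.4344 -0.0941] d 0.0484 z [0.045 0.066 0.069] minAreaRect [array([434.1528, -94.4526]), array([49.441 , 47.2543]), np.float64(88.8817)]
amber cap 143 [ 0.5909 -0.362 ] d 0.0265 z [0.094 0.105 0.109] minAreaRect [array([ 590.7847, -362.337 ]), array([26.7657, 27.5288]), np.float64(43.3544)]
amber body 288 [ 0.5903 -0.3606] d 0.0464 z [0.028 0.065 0.073] minAreaRect [array([ 590.1317, -360.9628]), array([48.6078, 47.4283]), np.float64(22.5079)]
green cap 148 [0.4314 0.0785] d 0.0275 z [0.1   0.105 0.11 ] minAreaRect [array([430.9351,  77.8636]), array([27.8697, 28.3975]), np.float64(88.8174)]
beaker rim 157 [ 0.4428 -0
[... 1957 characters left out ...]
ker wall 917 [ 0.441  -0.3005] d 0.0587 z [0.025 0.055 0.075] minAreaRect [array([ 441.1533, -300.6392]), array([64.5209, 58.4436]), np.float64(56.7964)]
cover 864 [0.4281 0.3056] d 0.0717 z [0.004 0.007 0.017] minAreaRect [array([427.8491, 303.8369]), array([75.8089, 89.7443]), np.float64(46.5024)]
knob 84 [0.4287 0.3055] d 0.0171 z [0.028 0.036 0.038] minAreaRect [array([427.9098, 305.5896]), array([18.2686, 16.5701]), np.float64(18.6886)]
carton 1144 [0.5994 0.3466] d 0.0629 z [0.034 0.045 0.048] minAreaRect [array([598.0639, 346.5381]), array([55.3275, 58.9232]), np.float64(83.7538)]
10871 ((636.9072265625, -18.134384155273438), (379.3789978027344, 200.64698791503906), 88.09184265136719)
```

```bash
cat > go.py <<'E'
from h import *
from bench import r
import sys
o=r.get_obs(); M=R.from_rotvec(o["orientation"]).as_matrix(); p=o["tcp_pos"]
print("t",o["clock"].__round__(2),"tcp",p.round(4),"grip",round(o["grip_width"],4),"F",o["contact_force"].round(1)); print("M",M.round(3).tolist(),"j",o["joints"].round(2))
# yaw: direction of tool z
print("zaz",np.degrees(np.arctan2(M[1,2],M[0,2])).round(2),"tilt",M[2,:].round(4))
for a in sys.argv[1:]:
    x=np.array([float(v) for v in a.split(",")]); print(a,"-> shift mm",(M.T@(x-p)*1000).round(1))
E
python3 go.py .442,-.3007,.2 .59,-.362,.2
```

```text
t 0.15 tcp [ 0.2438 -0.629   0.2495] grip 0.0854 F [ 1.1 -0.5 -0.8]
M [[-0.932, -0.001, 0.361], [-0.361, 0.001, -0.932], [0.0, -1.0, -0.001]] j [ 1.09  0.48  0.02  1.56 -0.01  1.11 -0.08]
zaz -68.81 tilt [ 1.0e-04 -1.0e+00 -1.4e-03]
.442,-.3007,.2 -> shift mm [-303.5   49.8 -234.4]
.59,-.362,.2 -> shift mm [-419.3   49.7 -123.7]
```

Call:
{"op": "jog_arm", "data": {"motion": [[1, [0, 0, 0], [0, 7.0, 0]], [1, [0, 0, 0], [0, 7.1, 0]], [1, [0, 0, 0], [0, 7.1, 0]], [1, [-0.018, 0, -0.03], [0, 0, 0]], [1, [-0.018, 0, -0.03], [0, 0, 0]], [1, [-0.018, 0, -0.03], [0, 0, 0]], [1, [-0.018, 0, -0.03], [0, 0, 0]], [1, [-0.018, 0, -0.03], [0, 0, 0]], [1, [-0.018, 0, -0.03], [0, 0, 0]], [1, [-0.018, 0, -0.03], [0, 0, 0]]], "force": 30}}

```text
clock: 0.98
tcp_pos: [0.3705, -0.4177, 0.2502]
orientation: [-0.0, -2.221, 2.221]
contact_force: [0.2, -0.3, -0.2]
grip_width: 0.0855
```

```bash
python3 go.py .442,-.3007,.2
```

```text
t 0.98 tcp [ 0.3705 -0.4177  0.2502] grip 0.0855 F [ 0.2 -0.3 -0.2]
M [[-1.0, -0.0, -0.0], [0.0, 0.0, -1.0], [0.0, -1.0, -0.0]] j [ 0.72  0.29  0.02  1.84 -0.01  1.02 -0.83]
zaz -90.02 tilt [ 2.e-04 -1.e+00 -1.e-04]
.442,-.3007,.2 -> shift mm [ -71.5   50.2 -117.1]
```

Call:
{"op": "jog_arm", "data": {"motion": [[1, [-0.018, 0, -0.029], [0, 0, 0]], [1, [-0.018, 0, -0.029], [0, 0, 0]], [1, [-0.018, 0, -0.029], [0, 0, 0]], [1, [-0.0175, 0, -0.03], [0, 0, 0]], [1, [0, 0.03, 0], [0, 0, 0]], [1, [0, 0.03, 0], [0, 0, 0]], [1, [0, 0.03, 0], [0, 0, 0]]]}}

```text
clock: 1.57
tcp_pos: [0.4423, -0.3017, 0.1597]
orientation: [-0.0, 2.219, -2.221]
contact_force: [-0.4, -1.4, -1.3]
grip_width: 0.0852
```

```bash
python3 go.py .442,-.3007,.05; python3 - <<'E'
from bench import r
import cv2
cv2.imwrite("pics/w1.png",r.grab_frame("wrist")["image"][:,:,::-1])
E
```

```text
t 1.57 tcp [ 0.4423 -0.3017  0.1597] grip 0.0852 F [-0.4 -1.4 -1.3]
M [[-1.0, 0.002, 0.002], [-0.002, -0.001, -1.0], [-0.002, -1.0, 0.001]] j [ 0.53  0.36 -0.06  1.97  0.03  0.81 -1.11]
zaz -89.91 tilt [-1.5e-03 -1.0e+00  7.0e-04]
.442,-.3007,.05 -> shift mm [  0.4 109.7  -1.1]
```

View pics/w1.png

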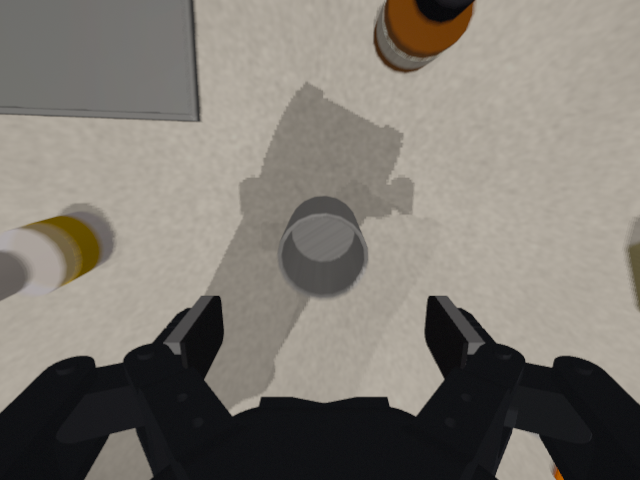

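The beaker at (322,255) is centred between the fingers, so I can lower and grip.

Call:
{"op": "jog_arm", "data": {"motion": [[1, [0, 0.03, 0], [0, 0, 0]], [1, [0, 0.03, 0], [0, 0, 0]], [1, [0, 0.03, 0], [0, 0, 0]], [1, [0, 0.018, 0], [0, 0, 0]], [0.5, [0, 0, 0], [0, 0, 0]], [0.4, [0, 0, 0], [0, 0, 0]], [0.4, [0, 0, 0], [0, 0, 0]], [0.4, [0, 0, 0], [0, 0, 0]], [0.4, [0, 0, 0], [0, 0, 0]], [0.4, [0, 0, 0], [0, 0, 0]]], "force": 30}}

```text
clock: 2.45
tcp_pos: [0.4421, -0.3028, 0.0534]
orientation: [0.002, 2.22, -2.222]
contact_force: [0.3, 0.5, -1.4]
grip_width: 0.0586
```

```bash
python3 go.py .665,.1055,.1
```

```text
t 2.45 tcp [ 0.4421 -0.3028  0.0534] grip 0.0586 F [ 0.3  0.5 -1.4]
M [[-1.0, 0.002, -0.0], [0.0, -0.001, -1.0], [-0.002, -1.0, 0.001]] j [ 0.53  0.53 -0.05  2.03  0.05  0.58 -1.13]
zaz -90.02 tilt [-1.6e-03 -1.0e+00  9.0e-04]
.665,.1055,.1 -> shift mm [-222.8  -46.6 -408.3]
```

Call:
{"op": "jog_arm", "data": {"motion": [[0.4, [0, -0.02, 0], [0, 0, 0]], [0.4, [0, -0.035, 0], [0, 0, 0]], [0.4, [0, -0.035, 0], [0, 0, 0]], [0.4, [0, -0.03, -0.02], [0, 0, 0]], [0.4, [-0.016, -0.02, -0.032], [0, 0, 0]], [0.4, [-0.019, -0.01, -0.034], [0, 0, 0]], [0.4, [-0.019, 0, -0.034], [0, 0, 0]], [0.4, [-0.019, 0, -0.034], [0, 0, 0]], [0.4, [-0.019, 0, -0.034], [0, 0, 0]], [0.4, [-0.019, 0, -0.034], [0, 0, 0]]]}}

```text
clock: 3.28
tcp_pos: [0.5531, -0.0788, 0.2031]
orientation: [0.002, 2.221, -2.222]
contact_force: [0.6, -0.3, -1.3]
grip_width: 0.0586
```

Call:
{"op": "jog_arm", "data": {"motion": [[0.4, [-0.019, 0, -0.034], [0, 0, 0]], [0.4, [-0.019, 0, -0.034], [0, 0, 0]], [0.4, [-0.019, 0, -0.034], [0, 0, 0]], [0.4, [-0.019, 0, -0.034], [0, 0, 0]], [0.4, [-0.019, 0, -0.034], [0, 0, 0]], [0.4, [-0.01, 0, -0.01], [0, 0, 0]], [0.4, [0, 0, 0], [0, 0, 0]]]}}

```text
clock: 3.87
tcp_pos: [0.6588, 0.1054, 0.2025]
orientation: [-0.005, 2.221, -2.214]
contact_force: [0.2, 0.6, -1.0]
grip_width: 0.0584
```

```bash
python3 go.py .665,.1055,.12; python3 - <<'E'
from h import *
from bench import r
f=r.grab_frame("wrist"); cv2.imwrite("pics/w2.png",f["image"][:,:,::-1]); np.savez("w2.npz",**f)
f=r.grab_frame("scene"); cv2.imwrite("pics/s2.png",f["image"][:,:,::-1])
E
```

```text
t 3.87 tcp [0.6588 0.1054 0.2025] grip 0.0584 F [ 0.2  0.6 -1. ]
M [[-1.0, 0.001, 0.006], [-0.006, 0.003, -1.0], [-0.001, -1.0, -0.003]] j [-0.12  0.52 -0.19  1.61  0.11  1.02 -1.9 ]
zaz -89.65 tilt [-0.0015 -1.     -0.0032]
.665,.1055,.12 -> shift mm [-6.  82.5  0.2]
```

View pics/w2.png

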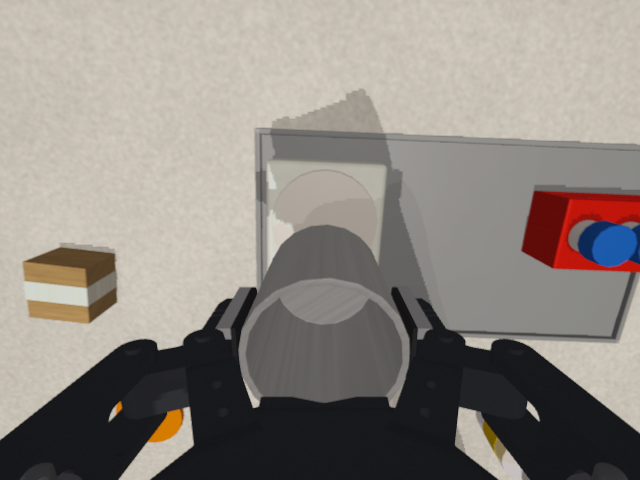

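View pics/s2.png

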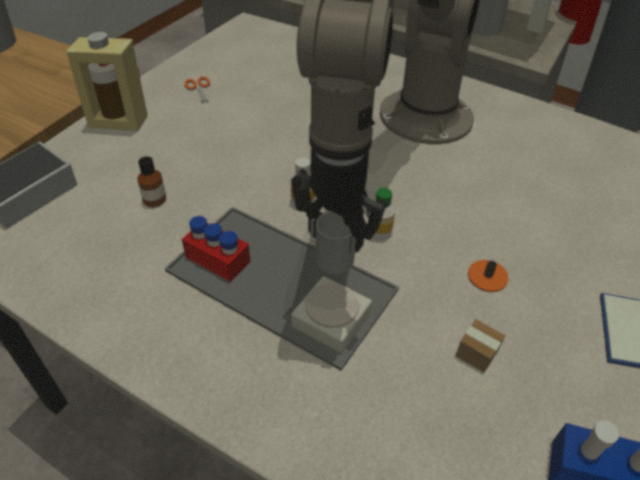

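Call:
{"op": "jog_arm", "data": {"motion": [[0.4, [-0.006, 0.02, 0], [0, 0, 0]], [0.4, [0, 0.03, 0], [0, 0, 0]], [0.4, [0, 0.03, 0], [0, 0, 0]], [0.4, [0, 0.008, 0], [0, 0, 0]], [0.4, [0, 0.005, 0], [0, 0, 0]], [0.4, [0, 0, 0], [0, 0, 0]]]}}

```text
clock: 4.47
tcp_pos: [0.6633, 0.0983, 0.1092]
orientation: [-0.001, -2.219, 2.221]
contact_force: [0.8, 0.6, -0.0]
grip_width: 0.0586
```

```bash
python3 go.py .665,.1055,.1024
```

```text
t 4.47 tcp [0.6633 0.0983 0.1092] grip 0.0586 F [ 0.8  0.6 -0. ]
M [[-1.0, -0.001, -0.002], [0.002, -0.001, -1.0], [0.001, -1.0, 0.001]] j [-0.12  0.62 -0.17  1.67  0.13  0.87 -1.92]
zaz -90.09 tilt [ 9.e-04 -1.e+00  7.e-04]
.665,.1055,.1024 -> shift mm [-1.7  6.8 -7.2]
```

Call:
{"op": "jog_arm", "data": {"motion": [[0.4, [-0.002, 0, -0.007], [0, 0, 0]], [0.4, [0, 0.003, 0], [0, 0, 0]], [0.4, [0, 0.002, 0], [0, 0, 0]], [0.4, [0, 0.001, 0], [0, 0, 0]], [0.4, [0, 0, 0], [0, 0, 0]], [0.4, [0, 0, 0], [0, 0, 0]]]}}

```text
clock: 4.97
tcp_pos: [0.6657, 0.1064, 0.1035]
orientation: [-0.001, -2.221, 2.222]
contact_force: [-0.4, -0.1, -1.9]
grip_width: 0.059
```

```bash
python3 go.py .665,.1055,.1024
```

```text
t 4.97 tcp [0.6657 0.1064 0.1035] grip 0.059 F [-0.4 -0.1 -1.9]
M [[-1.0, 0.0, -0.0], [0.0, -0.0, -1.0], [-0.0, -1.0, 0.0]] j [-0.13  0.63 -0.17  1.66  0.14  0.86 -1.93]
zaz -90.02 tilt [-2.e-04 -1.e+00  2.e-04]
.665,.1055,.1024 -> shift mm [0.7 1.1 0.9]
```

Call:
{"op": "jog_arm", "data": {"motion": [[0.4, [0, 0.001, 0], [0, 0, 0]], [0.4, [0, 0.0005, 0], [0, 0, 0]], [0.4, [0, 0, 0], [0, 0, 0]]]}}

```text
clock: 5.22
tcp_pos: [0.6659, 0.1064, 0.1023]
orientation: [0.001, 2.221, -2.221]
contact_force: [-0.9, -0.8, 3.2]
grip_width: 0.0589
```

```bash
python3 go.py
```

```text
t 5.22 tcp [0.6659 0.1064 0.1023] grip 0.0589 F [-0.9 -0.8  3.2]
M [[-1.0, 0.0, -0.0], [0.0, -0.0, -1.0], [-0.0, -1.0, 0.0]] j [-0.13  0.64 -0.17  1.66  0.14  0.86 -1.93]
zaz -90.03 tilt [-5.e-04 -1.e+00  1.e-04]
```

Contact is made (+3 N), so I'll open and lift.

Call:
{"op": "jog_arm", "data": {"motion": [[0.85, [0, 0, 0], [0, 0, 0]], [0.85, [0, 0, 0], [0, 0, 0]], [0.95, [0, 0, 0], [0, 0, 0]], [0.95, [0, 0, 0], [0, 0, 0]], [0.95, [0, -0.02, 0], [0, 0, 0]], [0.95, [0, -0.03, 0], [0, 0, 0]], [0.95, [0, -0.03, 0], [0, 0, 0]], [0.95, [0, -0.03, 0], [0, 0, 0]], [0.95, [0, -0.02, 0], [0, 0, 0]]]}}

```text
clock: 5.97
tcp_pos: [0.6666, 0.1068, 0.2351]
orientation: [0.004, 2.221, -2.219]
contact_force: [1.0, -0.2, 0.2]
grip_width: 0.0813
```

```bash
python3 go.py .4287,.305,.1; python3 - <<'E'
from h import *
from bench import r
f=r.grab_frame("scene"); cv2.imwrite("pics/s3.png",f["image"][:,:,::-1]); np.savez("s3.npz",**f)
P=cloud(f,np.ones((480,640),bool))
Q=P[(np.hypot(P[:,0]-.665,P[:,1]-.105)<.05)&(P[:,2]>.11)&(P[:,2]<.14)]
print(len(Q),circ(Q,0,0),np.percentile(Q[:,2],[5,50,95]))
E
```

```text
t 5.97 tcp [0.6666 0.1068 0.2351] grip 0.0813 F [ 1.  -0.2  0.2]
M [[-1.0, 0.003, -0.0], [0.0, 0.001, -1.0], [-0.003, -1.0, -0.001]] j [-0.12  0.5  -0.19  1.56  0.1   1.09 -1.9 ]
zaz -90.01 tilt [-3.3e-03 -1.0e+00 -8.0e-04]
.4287,.305,.1 -> shift mm [ 238.4  134.5 -198. ]
582 (array([0.66490784, 0.10639029]), np.float64(0.05835674129638525)) [0.11107765 0.1195784  0.12554913]
```

View pics/s3.png

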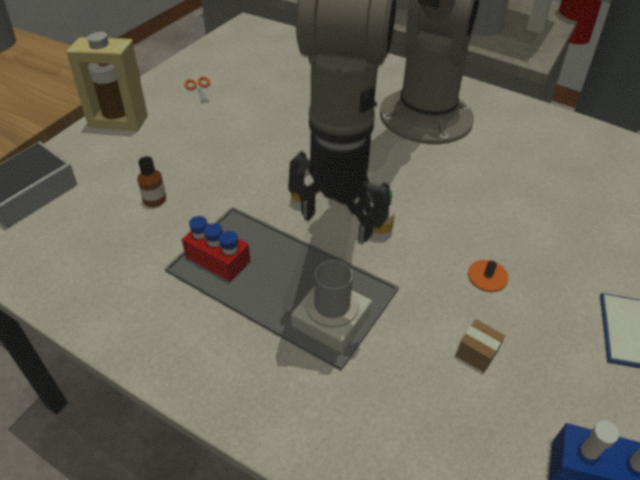

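Call:
{"op": "jog_arm", "data": {"motion": [[0.8, [0.015, 0, -0.012], [0, 0, 0]], [0.7, [0.028, 0, -0.023], [0, 0, 0]], [0.6, [0.028, 0, -0.023], [0, 0, 0]], [0.5, [0.028, 0, -0.023], [0, 0, 0]], [0.5, [0.028, 0, -0.023], [0, 0, 0]], [0.5, [0.028, 0, -0.023], [0, 0, 0]], [0.5, [0.028, 0, -0.023], [0, 0, 0]], [0.5, [0.028, 0, -0.023], [0, 0, 0]], [0.5, [0.022, 0.02, -0.02], [0, 0, 0]], [0.5, [0.006, 0.03, -0.004], [0, 0, 0]]]}}

```text
clock: 6.85
tcp_pos: [0.424, 0.3095, 0.1842]
orientation: [-0.003, 2.223, -2.209]
contact_force: [0.3, 0.5, -0.6]
grip_width: 0.0427
```

Call:
{"op": "jog_arm", "data": {"motion": [[0.5, [0, 0.03, 0], [0, 0, 0]], [0.5, [0, 0.01, 0], [0, 0, 0]], [0.5, [0, 0, 0], [0, 0, 0]], [0.5, [0, 0, 0], [0, 0, 0]]]}}

```text
clock: 7.18
tcp_pos: [0.4272, 0.3033, 0.1421]
orientation: [-0.001, -2.22, 2.221]
contact_force: [0.8, 0.4, 0.4]
grip_width: 0.0428
```

```bash
python3 go.py .4287,.305,.03; python3 - <<'E'
from h import *
from bench import r
f=r.grab_frame("wrist"); cv2.imwrite("pics/w4.png",f["image"][:,:,::-1]); np.savez("w4.npz",**f)
f=r.grab_frame("top"); cv2.imwrite("pics/t4.png",f["image"][:,:,::-1]); np.savez("t4.npz",**f)
E
```

```text
t 7.18 tcp [0.4272 0.3033 0.1421] grip 0.0428 F [0.8 0.4 0.4]
M [[-1.0, -0.0, -0.001], [0.001, -0.0, -1.0], [0.0, -1.0, 0.0]] j [-0.49  0.39 -0.3   2.    0.16  0.78 -2.46]
zaz -90.07 tilt [ 3.e-04 -1.e+00  4.e-04]
.4287,.305,.03 -> shift mm [ -1.5 112.1  -1.7]
```

View pics/w4.png

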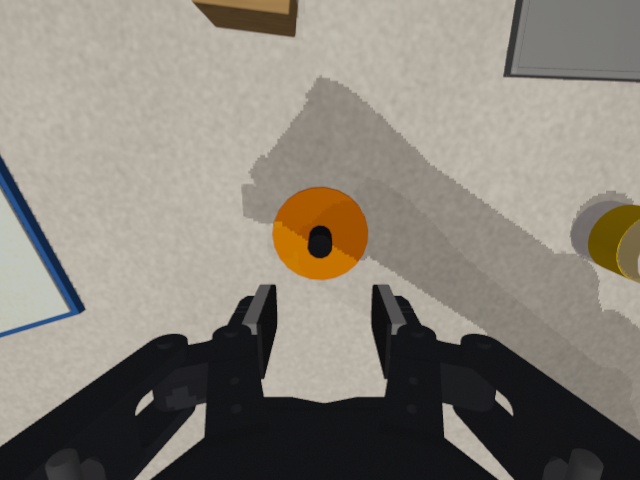

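The knob at (319,242) sits about 2 mm to the left of the jaw centre, which agrees with the computed shift.

Call:
{"op": "jog_arm", "data": {"motion": [[0.5, [-0.0015, 0.02, -0.0015], [0, 0, 0]], [0.5, [0, 0.03, 0], [0, 0, 0]], [0.5, [0, 0.03, 0], [0, 0, 0]], [0.5, [0, 0.02, 0], [0, 0, 0]], [0.5, [0, 0.01, 0], [0, 0, 0]], [0.5, [0, 0, 0], [0, 0, 0]], [0.1, [0, 0, 0], [0, 0, 0]], [0.1, [0, 0, 0], [0, 0, 0]], [0.1, [0, 0, 0], [0, 0, 0]], [0.1, [0, 0, 0], [0, 0, 0]]]}}

```text
clock: 8.12
tcp_pos: [0.4295, 0.306, 0.0336]
orientation: [0.004, 2.223, -2.218]
contact_force: [-0.1, -0.8, 8.6]
grip_width: 0.0171
```

```bash
python3 go.py .665,.1064,.23
```

```text
t 8.12 tcp [0.4295 0.306  0.0336] grip 0.0171 F [-0.1 -0.8  8.6]
M [[-1.0, 0.003, -0.001], [0.001, 0.002, -1.0], [-0.003, -1.0, -0.002]] j [-0.54  0.56 -0.25  2.05  0.25  0.56 -2.53]
zaz -90.03 tilt [-0.0029 -1.     -0.0021]
.665,.1064,.23 -> shift mm [-236.2 -196.1  199. ]
```

Call:
{"op": "jog_arm", "data": {"motion": [[0.1, [0, -0.01, 0], [0, 0, 0]], [0.1, [0, -0.03, 0], [0, 0, 0]], [0.1, [0, -0.03, 0], [0, 0, 0]], [0.1, [0, -0.03, 0], [0, 0, 0]], [0.1, [0, -0.03, 0], [0, 0, 0]], [0.1, [-0.02, -0.03, 0.015], [0, 0, 0]], [0.1, [-0.03, -0.02, 0.025], [0, 0, 0]], [0.1, [-0.03, -0.02, 0.025], [0, 0, 0]], [0.1, [-0.03, 0, 0.025], [0, 0, 0]], [0.1, [-0.03, 0, 0.025], [0, 0, 0]]]}}

```text
clock: 8.95
tcp_pos: [0.5668, 0.1917, 0.2329]
orientation: [0.004, 2.221, -2.217]
contact_force: [1.0, 0.2, -0.6]
grip_width: 0.0167
```

Call:
{"op": "jog_arm", "data": {"motion": [[0.1, [-0.03, 0, 0.025], [0, 0, 0]], [0.1, [-0.03, 0, 0.025], [0, 0, 0]], [0.1, [-0.024, 0, 0.022], [0, 0, 0]], [0.1, [-0.012, 0, 0.012], [0, 0, 0]], [0.1, [0, 0, 0], [0, 0, 0]], [0.1, [0, 0, 0], [0, 0, 0]], [0.1, [0, 0, 0], [0, 0, 0]]]}}

```text
clock: 9.53
tcp_pos: [0.6602, 0.1098, 0.2302]
orientation: [-0.002, 2.222, -2.22]
contact_force: [0.7, 0.2, -0.5]
grip_width: 0.017
```

```bash
python3 go.py .665,.1064,.1576; python3 - <<'E'
from h import *
from bench import r
f=r.grab_frame("wrist"); cv2.imwrite("pics/w5.png",f["image"][:,:,::-1]); np.savez("w5.npz",**f)
f=r.grab_frame("scene"); cv2.imwrite("pics/s5.png",f["image"][:,:,::-1]); np.savez("s5.npz",**f)
H=hsv(f); m=(H[:,:,0]>4)&(H[:,:,0]<16)&(H[:,:,1]>180)&(H[:,:,2]>60)
for a,c,b in blobs(m,200):
    P=cloud(f,b); print(a,c,circ(P,0,0),np.percentile(P[:,2],[5,50,95]))
E
```

```text
t 9.53 tcp [0.6602 0.1098 0.2302] grip 0.017 F [ 0.7  0.2 -0.5]
M [[-1.0, -0.001, 0.001], [-0.001, 0.001, -1.0], [0.001, -1.0, -0.001]] j [-0.12  0.49 -0.2   1.58  0.11  1.08 -1.91]
zaz -89.94 tilt [ 5.0e-04 -1.0e+00 -1.1e-03]
.665,.1064,.1576 -> shift mm [-4.8 72.6  3.4]
947 [339.35691658 243.00844773] (array([0.66150234, 0.11156549]), np.float64(0.06613580107322875)) [0.20112566 0.20306243 0.20489957]
```

View pics/w5.png

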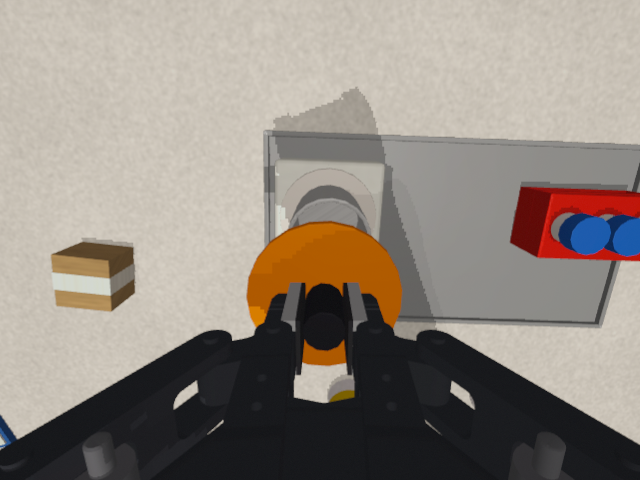

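View pics/s5.png

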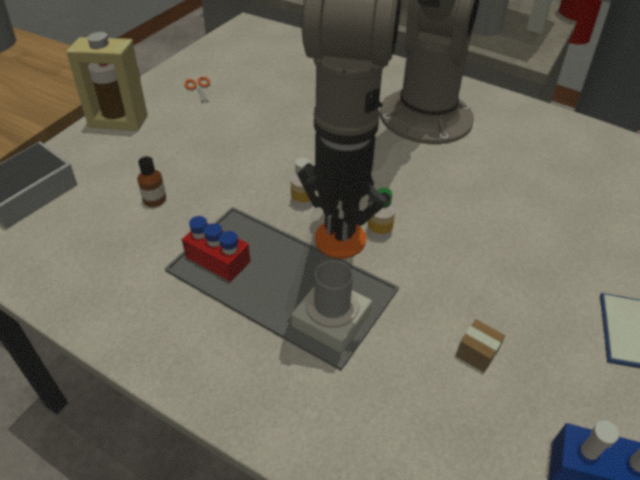

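The cover is held level with its top at 0.203 m, so its underside is about 33 mm below the TCP. I'll centre it and lower it.

Call:
{"op": "jog_arm", "data": {"motion": [[0.1, [-0.005, 0.015, 0.0035], [0, 0, 0]], [0.1, [0, 0.025, 0], [0, 0, 0]], [0.1, [0, 0.02, 0], [0, 0, 0]], [0.1, [0, 0.006, 0], [0, 0, 0]], [0.1, [0, 0.002, 0], [0, 0, 0]], [0.1, [0, 0, 0], [0, 0, 0]], [0.1, [0, 0, 0], [0, 0, 0]]]}}

```text
clock: 10.22
tcp_pos: [0.6668, 0.1054, 0.1628]
orientation: [0.002, 2.221, -2.22]
contact_force: [0.2, -0.3, -1.0]
grip_width: 0.0166
```

```bash
python3 go.py .665,.1064,.1576
```

```text
t 10.22 tcp [0.6668 0.1054 0.1628] grip 0.0166 F [ 0.2 -0.3 -1. ]
M [[-1.0, 0.002, 0.0], [-0.0, 0.0, -1.0], [-0.002, -1.0, -0.0]] j [-0.11  0.57 -0.19  1.62  0.13  0.96 -1.92]
zaz -90.0 tilt [-1.6e-03 -1.0e+00 -4.0e-04]
.665,.1064,.1576 -> shift mm [ 1.8  5.2 -1. ]
```

Call:
{"op": "jog_arm", "data": {"motion": [[0.1, [0.001, 0.002, -0.001], [0, 0, 0]], [0.1, [0, 0.0015, 0], [0, 0, 0]], [0.1, [0, 0.0015, 0], [0, 0, 0]], [0.1, [0, 0, 0], [0, 0, 0]], [0.1, [0, 0, 0], [0, 0, 0]]]}}

```text
clock: 10.63
tcp_pos: [0.6656, 0.1063, 0.1577]
orientation: [0.002, 2.221, -2.22]
contact_force: [-0.3, -0.5, 3.9]
grip_width: 0.0165
```

```bash
python3 go.py .665,.1064,.1576
```

```text
t 10.63 tcp [0.6656 0.1063 0.1577] grip 0.0165 F [-0.3 -0.5  3.9]
M [[-1.0, 0.001, -0.0], [0.0, 0.0, -1.0], [-0.001, -1.0, -0.0]] j [-0.12  0.57 -0.19  1.63  0.13  0.95 -1.92]
zaz -90.01 tilt [-1.4e-03 -1.0e+00 -4.0e-04]
.665,.1064,.1576 -> shift mm [ 0.6  0.1 -0.1]
```

Call:
{"op": "jog_arm", "data": {"motion": [[0.4, [0, 0, 0], [0, 0, 0]], [0.5, [0, 0, 0], [0, 0, 0]], [0.5, [0, 0, 0], [0, 0, 0]], [0.5, [0, -0.005, 0], [0, 0, 0]], [0.5, [0, -0.025, 0], [0, 0, 0]], [0.5, [0, -0.03, 0], [0, 0, 0]], [0.5, [0, -0.03, 0], [0, 0, 0]], [0.5, [0.02, -0.02, 0.02], [0, 0, 0]], [0.5, [0.028, 0, 0.026], [0, 0, 0]], [0.5, [0.028, 0, 0.026], [0, 0, 0]]]}}

```text
clock: 11.47
tcp_pos: [0.5893, 0.0342, 0.2687]
orientation: [0.003, 2.22, -2.218]
contact_force: [-0.4, -0.6, -0.5]
grip_width: 0.0425
```

```bash
python3 go.py .4335,-.0943,.2; python3 - <<'E'
from h import *
from bench import r
for n in ["scene","top"]:
    f=r.grab_frame(n); cv2.imwrite(f"pics/{n}6.png",f["image"][:,:,::-1]); np.savez(n+"6.npz",**f)
    P=cloud(f,np.ones((480,640),bool))
    for z0,z1,rad in [(.122,.14,.05),(.15,.175,.03),(.06,.116,.05)]:
        Q=P[(np.hypot(P[:,0]-.665,P[:,1]-.106)<rad)&(P[:,2]>z0)&(P[:,2]<z1)]
        if len(Q)>5: print(n,z0,len(Q),circ(Q,0,0),np.percentile(Q[:,2],[5,50,95]).round(4))
E
```

```text
t 11.47 tcp [0.5893 0.0342 0.2687] grip 0.0425 F [-0.4 -0.6 -0.5]
M [[-1.0, 0.004, 0.001], [-0.001, 0.001, -1.0], [-0.004, -1.0, -0.001]] j [-0.01  0.33 -0.2   1.74  0.07  1.08 -1.8 ]
zaz -89.93 tilt [-3.8e-03 -1.0e+00 -7.0e-04]
.4335,-.0943,.2 -> shift mm [156.3  68.  128.3]
scene 0.122 1330 (array([0.66322051, 0.10626904]), np.float64(0.0721045361407962)) [0.128  0.1304 0.1328]
scene 0.15 124 (array([0.66321502, 0.10619019]), np.float64(0.016922360879624142)) [0.1516 0.1596 0.1623]
scene 0.06 769 (array([0.67713776, 0.11302572]), np.float64(0.04276476719197833)) [0.0633 0.088  0.1121]
top 0.122 240 (array([0.6604874 , 0.12567447]), np.float64(0.04471830385585588)) [0.1262 0.1314 0.1359]
```

View pics/scene6.png

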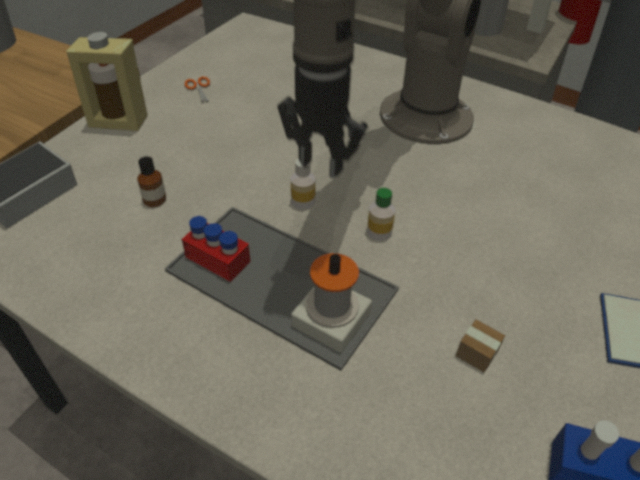

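Cover lies flat (z 0.130) and centred within 2 mm. Next is the white-capped bottle.

Call:
{"op": "jog_arm", "data": {"motion": [[0.65, [0.03, 0, 0.025], [0, 0, 0]], [0.65, [0.03, 0, 0.025], [0, 0, 0]], [0.65, [0.03, 0, 0.025], [0, 0, 0]], [0.65, [0.03, 0, 0.025], [0, 0, 0]], [0.65, [0.025, 0.02, 0.018], [0, 0, 0]], [0.65, [0.01, 0.03, 0.01], [0, 0, 0]], [0.65, [0, 0.03, 0], [0, 0, 0]], [0.65, [0, 0.01, 0], [0, 0, 0]], [0.65, [0, 0, 0], [0, 0, 0]], [0.65, [0, 0, 0], [0, 0, 0]]]}}

```text
clock: 12.4
tcp_pos: [0.435, -0.0933, 0.1774]
orientation: [-0.001, 2.221, -2.221]
contact_force: [0.2, 0.0, -0.3]
grip_width: 0.0555
```

```bash
python3 go.py .4335,-.0943,.097; python3 - <<'E'
from h import *
from bench import r
f=r.grab_frame("wrist"); cv2.imwrite("pics/w7.png",f["image"][:,:,::-1])
E
```

```text
t 12.4 tcp [ 0.435  -0.0933  0.1774] grip 0.0555 F [ 0.2  0.  -0.3]
M [[-1.0, 0.0, 0.001], [-0.001, 0.0, -1.0], [-0.0, -1.0, -0.0]] j [ 0.2   0.2  -0.14  2.15  0.04  0.79 -1.54]
zaz -89.95 tilt [-1.e-04 -1.e+00 -3.e-04]
.4335,-.0943,.097 -> shift mm [ 1.5 80.3  1. ]
```

View pics/w7.png

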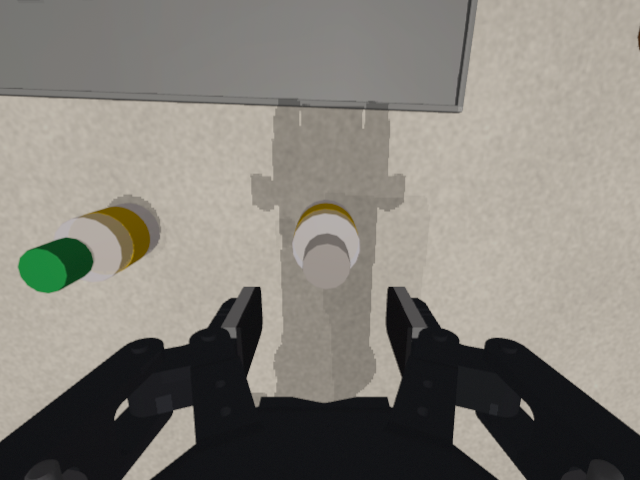

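The white cap at (326,265) is centred in the jaws, with the green bottle well clear on the left.

Call:
{"op": "jog_arm", "data": {"motion": [[0.65, [0.0015, 0.03, 0.001], [0, 0, 0]], [0.65, [0, 0.03, 0], [0, 0, 0]], [0.65, [0, 0.015, 0], [0, 0, 0]], [0.65, [0, 0.004, 0], [0, 0, 0]], [0.65, [0, 0, 0], [0, 0, 0]], [0.2, [0, 0, 0], [0, 0, 0]], [0.2, [0, 0, 0], [0, 0, 0]], [0.2, [0, 0, 0], [0, 0, 0]], [0.2, [0, 0, 0], [0, 0, 0]], [0.2, [0, 0, 0], [0, 0, 0]]], "force": 35}}

```text
clock: 13.28
tcp_pos: [0.4341, -0.0949, 0.0994]
orientation: [0.004, 2.219, -2.22]
contact_force: [-0.7, 1.2, 5.5]
grip_width: 0.0287
```

```bash
python3 go.py .582,-.141,.1
```

```text
t 13.28 tcp [ 0.4341 -0.0949  0.0994] grip 0.0287 F [-0.7  1.2  5.5]
M [[-1.0, 0.004, -0.0], [0.0, -0.0, -1.0], [-0.004, -1.0, 0.0]] j [ 0.19  0.33 -0.13  2.21  0.08  0.6  -1.57]
zaz -90.01 tilt [-3.5e-03 -1.0e+00  3.0e-04]
.582,-.141,.1 -> shift mm [-147.9   -0.    46.1]
```

Call:
{"op": "jog_arm", "data": {"motion": [[0.2, [0, -0.01, 0], [0, 0, 0]], [0.2, [0, -0.025, 0], [0, 0, 0]], [0.2, [0, -0.025, 0], [0, 0, 0]], [0.2, [-0.018, -0.01, 0.006], [0, 0, 0]], [0.2, [-0.03, 0, 0.009], [0, 0, 0]], [0.2, [-0.03, 0, 0.009], [0, 0, 0]], [0.2, [-0.03, 0, 0.009], [0, 0, 0]], [0.2, [-0.025, 0, 0.009], [0, 0, 0]], [0.2, [-0.014, 0, 0.004], [0, 0, 0]], [0.2, [0, 0, 0], [0, 0, 0]]]}}

```text
clock: 14.12
tcp_pos: [0.5826, -0.142, 0.1691]
orientation: [0.005, 2.22, -2.221]
contact_force: [0.3, -0.4, -0.6]
grip_width: 0.029
```

Call:
{"op": "jog_arm", "data": {"motion": [[0.2, [0, 0.025, 0], [0, 0, 0]], [0.2, [0, 0.025, 0], [0, 0, 0]], [0.2, [0, 0.008, 0], [0, 0, 0]], [0.2, [0, 0, 0], [0, 0, 0]], [0.2, [0, 0, 0], [0, 0, 0]]]}}

```text
clock: 14.53
tcp_pos: [0.5792, -0.1408, 0.1105]
orientation: [0.0, -2.221, 2.221]
contact_force: [0.8, -0.6, -0.6]
grip_width: 0.0287
```

```bash
python3 go.py .582,-.141,.1034; python3 - <<'E'
from h import *
from bench import r
f=r.grab_frame("scene"); cv2.imwrite("pics/s8.png",f["image"][:,:,::-1])
E
```

```text
t 14.53 tcp [ 0.5792 -0.1408  0.1105] grip 0.0287 F [ 0.8 -0.6 -0.6]
M [[-1.0, -0.0, -0.0], [0.0, 0.0, -1.0], [0.0, -1.0, -0.0]] j [ 0.21  0.51 -0.1   1.86  0.07  0.77 -1.5 ]
zaz -90.01 tilt [ 5.e-04 -1.e+00 -1.e-04]
.582,-.141,.1034 -> shift mm [-2.8  7.1  0.2]
```

View pics/s8.png

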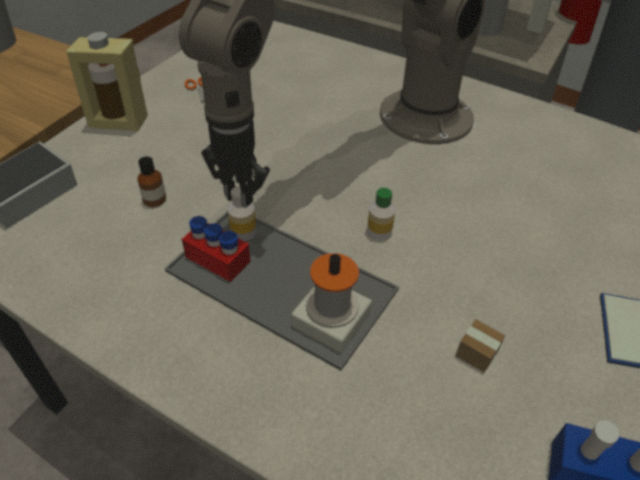

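The bottle at (241,215) is held upright in front of the rack. I'll lower it gently.

Call:
{"op": "jog_arm", "data": {"motion": [[0.2, [-0.002, 0.003, 0], [0, 0, 0]], [0.2, [0, 0.002, 0], [0, 0, 0]], [0.2, [0, 0.0015, 0], [0, 0, 0]], [0.2, [0, 0.001, 0], [0, 0, 0]], [0.2, [0, 0, 0], [0, 0, 0]], [0.2, [0, 0, 0], [0, 0, 0]]]}}

```text
clock: 15.08
tcp_pos: [0.5822, -0.141, 0.1036]
orientation: [0.002, 2.221, -2.221]
contact_force: [-1.2, 0.5, 6.9]
grip_width: 0.0288
```

```bash
python3 go.py .582,-.141,.1034
```

```text
t 15.08 tcp [ 0.5822 -0.141   0.1036] grip 0.0288 F [-1.2  0.5  6.9]
M [[-1.0, 0.001, -0.0], [0.0, -0.0, -1.0], [-0.001, -1.0, 0.0]] j [ 0.21  0.53 -0.1   1.86  0.07  0.76 -1.5 ]
zaz -90.01 tilt [-1.4e-03 -1.0e+00  2.0e-04]
.582,-.141,.1034 -> shift mm [0.2 0.2 0. ]
```

Call:
{"op": "jog_arm", "data": {"motion": [[0.5, [0, 0, 0], [0, 0, 0]], [0.65, [0, 0, 0], [0, 0, 0]], [0.65, [0, 0, 0], [0, 0, 0]], [0.65, [0, -0.01, 0], [0, 0, 0]], [0.65, [0, -0.03, 0], [0, 0, 0]], [0.65, [0, -0.03, 0], [0, 0, 0]], [0.65, [0, -0.02, 0.02], [0, 0, 0]], [0.65, [-0.003, 0, 0.035], [0, 0, 0]], [0.65, [-0.003, 0, 0.035], [0, 0, 0]], [0.65, [-0.002, 0, 0.035], [0, 0, 0]]]}}

```text
clock: 15.92
tcp_pos: [0.5901, -0.2671, 0.194]
orientation: [0.001, 2.219, -2.221]
contact_force: [0.9, 0.5, -0.0]
grip_width: 0.0554
```

Call:
{"op": "jog_arm", "data": {"motion": [[0.65, [0, 0, 0.035], [0, 0, 0]], [0.65, [0, 0, 0.035], [0, 0, 0]], [0.65, [0, 0, 0.02], [0, 0, 0]], [0.65, [0, 0.015, 0.006], [0, 0, 0]], [0.65, [0, 0, 0], [0, 0, 0]], [0.65, [0, 0, 0], [0, 0, 0]]]}}

```text
clock: 16.42
tcp_pos: [0.589, -0.36, 0.1759]
orientation: [0.003, -2.223, 2.218]
contact_force: [0.3, 0.6, -0.2]
grip_width: 0.0558
```

```bash
python3 go.py .59,-.362,.1; python3 - <<'E'
from h import *
from bench import r
f=r.grab_frame("wrist"); cv2.imwrite("pics/w9.png",f["image"][:,:,::-1])
for n in ["scene","top"]:
    f=r.grab_frame(n)
    P=cloud(f,np.ones((480,640),bool))
    Q=P[(np.hypot(P[:,0]-.582,P[:,1]+.141)<.035)&(P[:,2]>.09)&(P[:,2]<.125)]
    if len(Q)>5: print(n,len(Q),circ(Q,0,0),np.percentile(Q[:,2],[5,50,95]).round(4))
E
```

```text
t 16.42 tcp [ 0.589  -0.36    0.1759] grip 0.0558 F [ 0.3  0.6 -0.2]
M [[-1.0, -0.002, 0.001], [-0.001, 0.003, -1.0], [0.002, -1.0, -0.003]] j [ 0.5   0.57 -0.05  1.58  0.03  1.   -1.14]
zaz -89.96 tilt [ 0.0024 -1.     -0.0026]
.59,-.362,.1 -> shift mm [-1.2 75.9  2.2]
scene 261 (array([ 0.58017482, -0.14081245]), np.float64(0.029432689962710916)) [0.0928 0.1069 0.1102]
top 157 (array([ 0.58245253, -0.14027952]), np.float64(0.028073669423633856)) [0.1004 0.1092 0.1135]
```

View pics/w9.png

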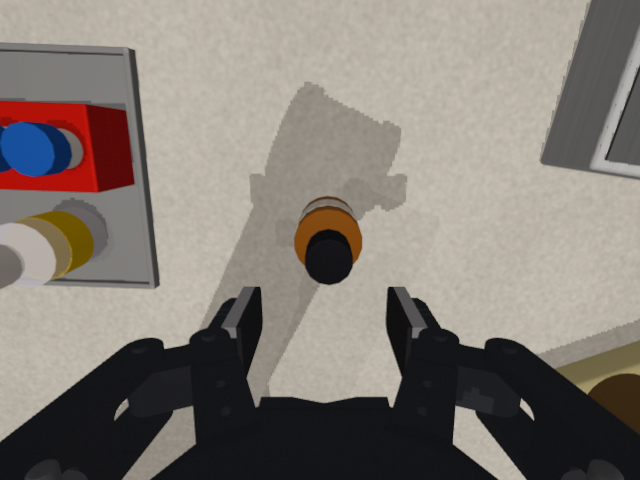

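White bottle stands at (0.581,-0.1405), on target. The black cap at (329,258) is about 2 mm right of the jaw centre, matching the computed shift.

Call:
{"op": "jog_arm", "data": {"motion": [[0.65, [-0.001, 0.03, 0.002], [0, 0, 0]], [0.65, [0, 0.03, 0], [0, 0, 0]], [0.65, [0, 0.012, 0], [0, 0, 0]], [0.65, [0, 0.003, 0], [0, 0, 0]], [0.65, [0, 0, 0], [0, 0, 0]], [0.2, [0, 0, 0], [0, 0, 0]], [0.2, [0, 0, 0], [0, 0, 0]], [0.2, [0, 0, 0], [0, 0, 0]], [0.2, [0, 0, 0], [0, 0, 0]], [0.2, [0, 0, 0], [0, 0, 0]]], "force": 35}}

```text
clock: 17.4
tcp_pos: [0.5919, -0.3643, 0.1044]
orientation: [0.004, 2.219, -2.221]
contact_force: [-0.6, 2.5, 6.5]
grip_width: 0.0284
```

```bash
python3 go.py .661,-.019,.104
```

```text
t 17.4 tcp [ 0.5919 -0.3643  0.1044] grip 0.0284 F [-0.6  2.5  6.5]
M [[-1.0, 0.003, -0.0], [0.0, -0.001, -1.0], [-0.003, -1.0, 0.001]] j [ 0.5   0.66 -0.05  1.61  0.04  0.87 -1.14]
zaz -90.01 tilt [-0.0032 -1.      0.0012]
.661,-.019,.104 -> shift mm [-6.910e+01  2.000e-01 -3.453e+02]
```

Call:
{"op": "jog_arm", "data": {"motion": [[0.2, [0, -0.01, 0], [0, 0, 0]], [0.2, [0, -0.03, 0], [0, 0, 0]], [0.2, [0, -0.035, 0], [0, 0, 0]], [0.2, [0, -0.035, 0], [0, 0, 0]], [0.2, [0, -0.02, -0.015], [0, 0, 0]], [0.2, [-0.007, 0, -0.035], [0, 0, 0]], [0.2, [-0.007, 0, -0.035], [0, 0, 0]], [0.2, [-0.007, 0, -0.035], [0, 0, 0]], [0.2, [-0.007, 0, -0.035], [0, 0, 0]], [0.2, [-0.007, 0, -0.035], [0, 0, 0]]]}}

```text
clock: 18.23
tcp_pos: [0.6253, -0.1726, 0.2331]
orientation: [-0.001, -2.221, 2.222]
contact_force: [1.3, 0.0, -1.6]
grip_width: 0.0285
```

Call:
{"op": "jog_arm", "data": {"motion": [[0.2, [-0.007, 0, -0.035], [0, 0, 0]], [0.2, [-0.007, 0, -0.035], [0, 0, 0]], [0.2, [-0.007, 0, -0.035], [0, 0, 0]], [0.2, [-0.007, 0, -0.03], [0, 0, 0]], [0.2, [-0.006, 0, -0.02], [0, 0, 0]], [0.2, [0, 0, 0], [0, 0, 0]], [0.2, [0, 0, 0], [0, 0, 0]], [0.2, [0, 0, 0], [0, 0, 0]], [0.2, [0, 0, 0], [0, 0, 0]]]}}

```text
clock: 18.98
tcp_pos: [0.6593, -0.0211, 0.2325]
orientation: [-0.003, -2.219, 2.221]
contact_force: [-0.3, -0.7, -1.2]
grip_width: 0.0283
```

```bash
python3 go.py .661,-.019,.1084; python3 - <<'E'
from h import *
from bench import r
f=r.grab_frame("scene"); cv2.imwrite("pics/s10.png",f["image"][:,:,::-1])
E
```

```text
t 18.98 tcp [ 0.6593 -0.0211  0.2325] grip 0.0283 F [-0.3 -0.7 -1.2]
M [[-1.0, -0.0, -0.003], [0.003, -0.001, -1.0], [0.0, -1.0, 0.001]] j [ 0.03  0.47 -0.13  1.61  0.07  1.07 -1.69]
zaz -90.16 tilt [ 1.0e-04 -1.0e+00  1.2e-03]
.661,-.019,.1084 -> shift mm [ -1.7 124.1  -2.3]
```

View pics/s10.png

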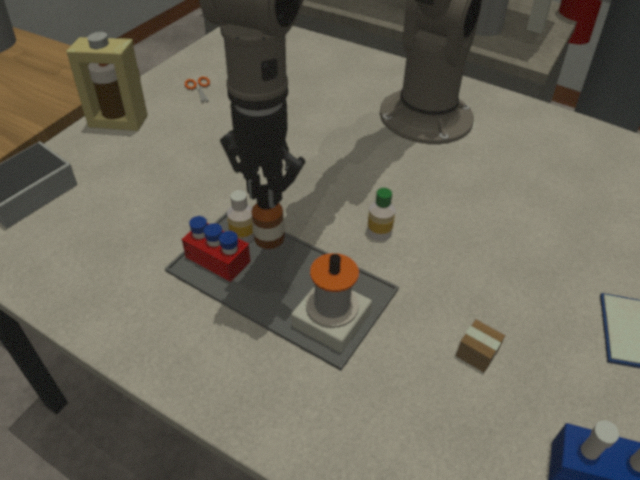

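The brown bottle at (268,222) hangs upright over the midpoint.

Call:
{"op": "jog_arm", "data": {"motion": [[0.2, [-0.0015, 0.025, -0.002], [0, 0, 0]], [0.2, [0, 0.03, 0], [0, 0, 0]], [0.2, [0, 0.03, 0], [0, 0, 0]], [0.2, [0, 0.02, 0], [0, 0, 0]], [0.2, [0, 0.01, 0], [0, 0, 0]], [0.2, [0, 0.003, 0], [0, 0, 0]], [0.2, [0, 0, 0], [0, 0, 0]], [0.2, [0, 0, 0], [0, 0, 0]]]}}

```text
clock: 19.7
tcp_pos: [0.6621, -0.0174, 0.1158]
orientation: [0.004, 2.221, -2.221]
contact_force: [1.2, 0.7, -1.4]
grip_width: 0.0288
```

```bash
python3 go.py .661,-.019,.1084
```

```text
t 19.7 tcp [ 0.6621 -0.0174  0.1158] grip 0.0288 F [ 1.2  0.7 -1.4]
M [[-1.0, 0.002, -0.001], [0.001, -0.0, -1.0], [-0.002, -1.0, 0.0]] j [ 0.02  0.6  -0.13  1.69  0.09  0.86 -1.72]
zaz -90.05 tilt [-0.0023 -1.      0.    ]
.661,-.019,.1084 -> shift mm [1.2 7.4 1.7]
```

Call:
{"op": "jog_arm", "data": {"motion": [[0.2, [0.001, 0.003, 0.001], [0, 0, 0]], [0.2, [0, 0.002, 0], [0, 0, 0]], [0.2, [0, 0.0015, 0], [0, 0, 0]], [0.2, [0, 0, 0], [0, 0, 0]], [0.2, [0, 0, 0], [0, 0, 0]]]}}

```text
clock: 20.12
tcp_pos: [0.6606, -0.0179, 0.1085]
orientation: [0.002, 2.221, -2.221]
contact_force: [0.2, 0.0, 1.4]
grip_width: 0.0285
```

```bash
python3 go.py .661,-.019,.1084
```

```text
t 20.12 tcp [ 0.6606 -0.0179  0.1085] grip 0.0285 F [0.2 0.  1.4]
M [[-1.0, 0.001, -0.0], [0.0, -0.0, -1.0], [-0.001, -1.0, 0.0]] j [ 0.02  0.61 -0.13  1.7   0.1   0.84 -1.72]
zaz -90.01 tilt [-1.2e-03 -1.0e+00  1.0e-04]
.661,-.019,.1084 -> shift mm [-0.4  0.1  1.1]
```

Contact. I'll release it, lift, and back off toward the robot's side.

Call:
{"op": "jog_arm", "data": {"motion": [[0.2, [0, 0.0005, 0], [0, 0, 0]], [0.5, [0, 0, 0], [0, 0, 0]], [0.65, [0, 0, 0], [0, 0, 0]], [0.65, [0, 0, 0], [0, 0, 0]], [0.65, [0, -0.01, 0], [0, 0, 0]], [0.65, [0, -0.03, 0], [0, 0, 0]], [0.65, [0, -0.035, 0], [0, 0, 0]], [0.65, [0, -0.035, 0], [0, 0, 0]], [0.65, [0, -0.035, 0], [0, 0, 0]], [0.65, [0.02, -0.02, 0], [0, 0, 0]]]}}

```text
clock: 20.95
tcp_pos: [0.6435, -0.0176, 0.2774]
orientation: [0.009, 2.218, -2.217]
contact_force: [0.4, 0.8, 1.9]
grip_width: 0.0558
```

Call:
{"op": "jog_arm", "data": {"motion": [[0.65, [0.02, 0, 0.03], [0, 0, 0]], [0.65, [0.02, 0, 0.03], [0, 0, 0]], [0.65, [0.02, 0, 0.03], [0, 0, 0]], [0.65, [0.02, 0, 0.03], [0, 0, 0]], [0.65, [0.02, 0, 0.03], [0, 0, 0]], [0.65, [0.01, 0, 0.03], [0, 0, 0]], [0.65, [0.01, 0, 0.03], [0, 0, 0]], [0.65, [0, 0, 0.03], [0, 0, 0]], [0.65, [0, 0, 0], [0, 0, 0]], [0.65, [0, 0, 0], [0, 0, 0]]]}}

```text
clock: 21.78
tcp_pos: [0.5193, -0.2601, 0.2729]
orientation: [-0.005, -2.219, 2.22]
contact_force: [-0.0, 0.9, -0.1]
grip_width: 0.0558
```

```bash
python3 go.py; python3 - <<'E'
from h import *
from bench import r
c0=np.array([.661,-.019]); 
for n in ["scene","top"]:
    f=r.grab_frame(n); cv2.imwrite(f"pics/{n}11.png",f["image"][:,:,::-1])
    P=cloud(f,np.ones((480,640),bool))
    for k,c,rad,z0,z1 in [("amber cap",(.661,-.019),.035,.09,.125),("white cap",(.582,-.141),.035,.09,.125),("green cap",(.431,.079),.035,.09,.125),("cover",(.665,.106),.05,.122,.14),("knob",(.665,.106),.03,.15,.175),("stir",(.665,.106),.075,.036,.055),("rack",(.657,-.144),.075,.047,.065),("carton",(.599,.345),.06,.03,.06)]:
        Q=P[(np.hypot(P[:,0]-c[0],P[:,1]-c[1])<rad)&(P[:,2]>z0)&(P[:,2]<z1)]
        if len(Q)>5: print(n,k,len(Q),circ(Q,0,0)[0].round(4),circ(Q,0,0)[1].round(4),np.percentile(Q[:,2],[5,50,95]).round(4),cv2.minAreaRect((Q[:,:2]*1000).astype(np.float32)))
E
```

```text
t 21.78 tcp [ 0.5193 -0.2601  0.2729] grip 0.0558 F [-0.   0.9 -0.1]
M [[-1.0, 0.0, -0.004], [0.004, -0.001, -1.0], [-0.0, -1.0, 0.001]] j [ 0.39  0.3  -0.04  1.76  0.01  1.08 -1.23]
zaz -90.25 tilt [-3.e-04 -1.e+00  6.e-04]
scene amber cap 309 [ 0.6576 -0.0161] 0.0286 [0.0926 0.1074 0.1098] ((657.3475952148438, -16.456703186035156), (30.037717819213867, 29.624908447265625), 65.62617492675781)
scene white cap 262 [ 0.5803 -0.1406] 0.0291 [0.0925 0.1072 0.1105] ((579.7095947265625, -140.758544921875), (31.914384841918945, 29.572982788085938), 46.897804260253906)
scene green cap 226 [0.4291 0.0806] 0.0296 [0.0922 0.1038 0.1063] ((428.68963623046875, 80.46053314208984), (31.837661743164062, 29.1071834564209), 32.80257797241211)
scene cover 1335 [0.6633 0.1063] 0.0719 [0.128  0.1305 0.1328] ((663.118408203125, 105.96168518066406), (75.59994506835938, 75.78143310546875), 7.662236213684082)
scene knob 125 [0.6631 0.1061] 0.0169 [0.151  0.1595 0.1619] ((663.1171875, 106.26505279541016), (18.27989959716797, 16.45915412902832), 21.11239242553711)
scene stir 1844 [0.6726 0.1125] 0.1066 [0.0386
[... 1046 characters left out ...]
6), (72.29370880126953, 75.03608703613281), 9.635997772216797)
top knob 60 [0.6654 0.1045] 0.0161 [0.1533 0.1608 0.164 ] ((665.1256103515625, 104.56221008300781), (15.845283508300781, 16.386823654174805), 36.3083610534668)
top stir 895 [0.6664 0.1046] 0.115 [0.0382 0.0446 0.053 ] ((665.0569458007812, 103.54373168945312), (100.97311401367188, 105.51512908935547), 89.91907501220703)
top rack 703 [ 0.6577 -0.1431] 0.0999 [0.0512 0.0555 0.0604] ((638.1594848632812, -142.7900390625), (109.6706771850586, 101.7247314453125), 87.78822326660156)
top carton 572 [0.5995 0.3444] 0.0631 [0.0386 0.046  0.0508] ((599.9443359375, 344.8394775390625), (56.72829818725586, 55.391326904296875), 83.9705810546875)
```

View pics/scene11.png

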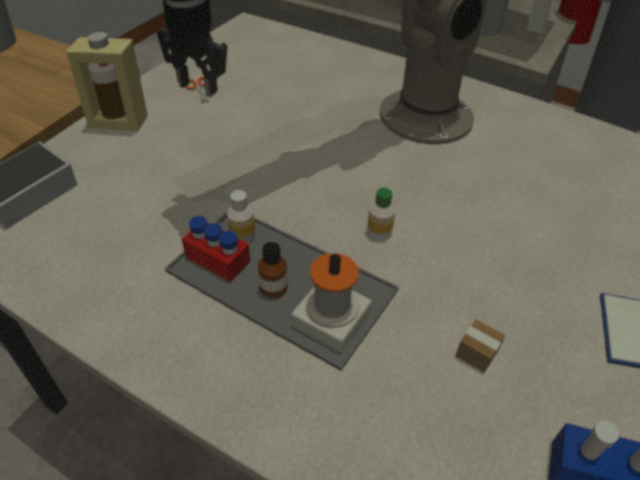

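View pics/top11.png

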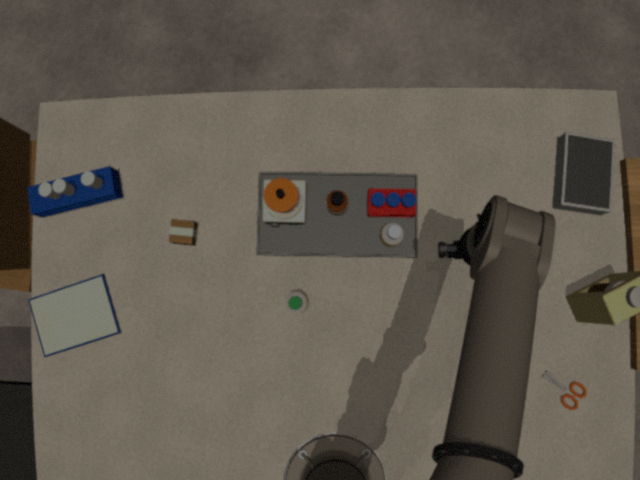

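Everything stands within about 3 mm of its target, and the robot is clear of it all. Handing in.

```bash
python3 -c "
from bench import r
print(r.hand_in(), r.get_obs()['clock'])"
```

```text
the job is handed in; nothing more can be done
the job is handed in; nothing more can be done
```

The stirring station is set out and handed in. The work ended at about 21.9 s of the 106 s allowed; the hand-in itself gives no verdict.

I placed the beaker on the stirrer plate first, then the cover on the beaker, then the white-capped bottle, then the brown bottle. These are the positions from the last scene and top pictures:

| Object | Measured position (x, y in m) | Compared with its target |
|---|---|---|
| Beaker | (0.665, 0.106), taken before the cover went on | within about 1 mm of the plate's centre |
| Cover | (0.664, 0.105), top at z ≈ 0.131 | flat and centred within about 2 mm |
| Brown bottle | (0.659, -0.016) | within about 4 mm of the midpoint, cap top at z ≈ 0.108 |
| White-capped bottle | (0.581, -0.140) | in line with the rack's middle, gap to the rack about 2 cm |

The green-capped bottle and the carton measure the same as at the start, to within 1 mm. The robot was clear of everything at the end.

No check failed. The two cameras differ by about 2 mm, which is within their stated calibration and well inside the tolerances.

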